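# Hang the lipped sample bin on the empty louvred rack

## Robot

A 6-joint arm with a two-finger parallel gripper is mounted at the origin on the work surface. World frame = base frame: x ahead of the robot, y to its left, z up, the work surface at z = 0. Lengths are in m, angles in degrees, forces in N, time in s.
With the tool pointing down it reaches from about 0.375 to 0.9 m from the base axis. Payload 3.1 kg.
Tool frame: the origin (TCP) lies midway between the tips of the shut fingers; the grasp point (between the pads) lies bot.hold_point_z behind it (bot.hold_point_z is the distance from the TCP to the grasp point, in m); z points along the fingers, y is the direction in which the jaws open and shut (so a half turn about z gives the same grasp; the last joint's range is limited). The gripper opens to 87 mm and grips with 3 to 60 N. Pads are 19 mm wide; open, the fingers measure 117 mm over their backs; the gripper's body (75 mm by 190 mm) begins 51 mm behind the grasp point.
Start: joints at [-76.576, 30.224, 82.088, -0, 67.689, -10.227], TCP at [0.251, -0.572, 0.223] pointing down, gripper open.
Joint ranges: [-176.69, 176.69], [-43.24, 126.21], [12.49, 139.97], [-82, 262], [0, 151.66], [-163.58, 163.58]. Speed limits (degrees/s): [159.86, 159.86, 180, 180, 180, 180].

## Interface

Orientations are given as a 3x3 rotation matrix whose columns are the frame's x, y, z axes.
In Python, from rig import bot, vision gives the robot as it stands.
- The arm moves only by the shell command python3 -m inch 'ROWS'. ROWS is JSON, a list of rows, each a list of 5 numbers: the finger opening in mm, from 0 to 87, then the shift along the tool's x, y, z in mm, then the turn about the tool's z in rad. In form: [[hand, dx, dy, dz, roll], ...]. A call has 1 to 8 rows; each row is the pose to reach, as a shift and turn from the pose measured when the call began, along the tool's axes at that moment; what a row does not reach only later rows make up. A row lasts 1/10 s, in which the tool goes at most 50 mm and 8.59 degrees, less where a joint would pass 70% of its speed; a pose out of reach is approached as far as the arm can. A call with a gripper value outside its range is refused whole. The fingers move at their own pace and stop on an object; the grip force is fixed at half the most. Time passes only in rows, so rows that repeat a pose let the fingers close. It gives the time, the measured TCP pose, the force and the opening at its end, in the units of the state.
- bot.read_state(): the state, without advancing time (a new reading comes with each control period).
- vision.capture(name): name is "scene" or "top"; returns (picture, depth): 384x512x3 uint8, red, green, blue; 384x512 float32, m along the optical axis (not along the pixel's ray), 0 where there is no reading.
- vision.camera_model(name): a dict with "intrinsics" (3x3 intrinsics, pixels), "camera_from_world" (4x4, takes a point from world to camera coordinates). Camera axes: x right, y down, z forward; pixel columns grow to the right and rows downward; lengths in m; the calibration is good to about 2 mm. A picture is of the moment at which its call begins. camera_model takes no time and is no camera call.
- bot.hand_in(): hands the job in, once; it reports no verdict.
The state is a dict: "time_s": time; "joint_positions": joint angles; "qvel": joint speeds; "tau": joint torques, N m; "position": TCP position; "tcp_rot": TCP orientation; "force": force on the tool from outside, world axes, zero at the start; "moment": the same for the moment, N m; "opening": opening from 0.0 (shut) to 1.0 (fully open).
Only numpy, scipy, OpenCV 4.12 (cv2) and the standard library are available. Lean on these libraries where they do the work, as an engineer would, in place of code of your own. Each camera call takes 0.05 s, during which the arm holds its last target. There are 200 camera calls.

## Task

Two white divided carriers with an upright hand grip stand loose on the lab bench; one has a turned-down lip along its back. Lift that lipped bin by its grip over the rail of the empty louvred rack and lower it so that its lip catches over the rail, roughly centred and square to it, the bin hanging over the rack's foot plate, then let go. Leave the carrier without a lip where it stands.

Things in the scene. Friction and masses are not known exactly. Their poses are not given: they have to be found in the camera images.
- bin_grip (a point): Grasp point of the loose lipped bin: centre of its white upright hand grip, 50 mm long (x), 10 mm thick (y), 80 to 125 mm above the underside, mid-bin; this point is 105 mm above the underside. Bin: open white box 100 (x) by 110 (y) by 80 mm high, walls 3 mm, divider under the grip, about 0.25 kg, balanced under the grip, standing on the bench. Axes: z up, lip on the -x side.
- bin_lip (a point): That bin's lip: middle of the flange's underside, 59 mm to -x of and 28 mm below bin_grip. Lip 70 mm wide (y). The flange juts from the top of the back wall; a 3 mm tooth at its end slopes down and outward to 26 mm below the flange. Gap between wall and tooth, for the rail: 18 mm at the flange, 31 mm at the mouth, whose middle is 6.5 mm to -x of this point. Axes as bin_grip.
- rail_top (a point): Middle of the top edge of the empty rack's rail, 120 mm above the bench. Fixed grey louvred panel on a foot; rail 5 mm thick (x), 140 mm long (y), open for 30 mm behind. x points level, away from the robot, to the long-foot side, where the bin hangs; z up. Hung: axes agree, bin_lip within 15 mm of rail_top, bin nodding down a little. The like rack beside it (either side) holds a bin, up to 168 mm high: carry over it.
- caddy_grip (a point): Centre of the hand grip of the other loose carrier: same white box, grip and heights as the bin, but with no lip, and with brown vials inside. To be left where it stands. Axes are the carrier's, z up.
Things that resemble listed ones, but are neither listed nor needed, are in the scene too. What is shaped like the part that bears bin_grip but purple is not meant.

How it is judged:
By the outcome, as a careful person would: the job done as asked, in the order asked, and still so for the second after the job is handed in, with the robot touching nothing.
It also fails if it takes over 43 s, if anything falls off the work surface, if the arm or the gripper's body presses on something with over 40 N, if the wrist force passes 120 N, or if a joint passes its speed limit or range.

## Working session

There is one attempt and no reset: what is moved stays moved. The work goes in short steps, Python scripts to look and compute and a shell command to move; the robot and the scene stay as the last step left them, time stands still between calls to the robot, and variables do not carry over. Pictures are saved under pics/ and viewed, about 8 in all and at most 12, crops included, and the job is handed in when it is done.

```bash
mkdir -p pics; ls; cat > h.py <<'E'
import numpy as np, cv2
from rig import bot, vision
def cap(n,f):
    p,d=vision.capture(n); cv2.imwrite(f'pics/{f}.png',p[...,::-1]); np.savez(f'pics/{f}.npz',p=p,d=d); return p,d
def pts(n,d):
    m=vision.camera_model(n);K=np.array(m['intrinsics']);T=np.linalg.inv(np.array(m['camera_from_world']))
    v,u=np.mgrid[:d.shape[0],:d.shape[1]]
    c=np.stack([(u-K[0,2])/K[0,0]*d,(v-K[1,2])/K[1,1]*d,d],-1)
    return c@T[:3,:3].T+T[:3,3]
E
python3 - <<'E'
from h import *
a,da=cap('scene','s0');b,db=cap('top','t0')
for n in('scene','top'):
    m=vision.camera_model(n);print(np.linalg.inv(np.array(m['camera_from_world'])).round(3),np.array(m['intrinsics']).round(1).tolist())
print(bot.hold_point_z,bot.read_state())
E
```

```text
pics
[[ 0.074  0.814 -0.577  1.016]
 [ 0.997 -0.064  0.036 -0.055]
 [-0.007 -0.578 -0.816  0.93 ]
 [ 0.     0.     0.     1.   ]] [[428.8, 0.0, 256.1], [0.0, 428.8, 192.0], [0.0, 0.0, 1.0]]
[[ 0.01  -0.994  0.109  0.335]
 [-1.    -0.009  0.017 -0.017]
 [-0.016 -0.109 -0.994  1.194]
 [ 0.     0.     0.     1.   ]] [[440.3, 0.0, 261.5], [0.0, 440.3, 190.3], [0.0, 0.0, 1.0]]
0.0187 {'time_s': 0.1, 'joint_positions': array([-7.65747088e+01,  3.02731114e+01,  8.21482202e+01, -2.12577748e-03,
        6.76882295e+01, -1.02286144e+01]), 'qvel': array([ 0.06618617, -0.11231831, -0.30312871,  0.06940181, -0.06148964,
        0.01057984]), 'tau': array([ 1.90607423e-07, -4.40983307e+01, -1.77152020e+01,  6.34206575e-02,
        5.33621153e-02, -4.08400149e-05]), 'position': array([ 0.25060849, -0.57185062,  0.22167972]), 'tcp_rot': array([[ 9.15980072e-01,  4.01223479e-01, -4.77355464e-04],
       [ 4.01223646e-01, -9.15978251e-01,  1.85197680e-03],
       [ 3.05809354e-04, -1.88790015e-03, -9.99998171e-01]]), 'force': array([ 0.12901868, -0.4332543 ,  0.47797212]), 'moment': array([ 0.02459497, -0.03894477,  0.05473021]), 'opening': 0.9964910864606293}
```

View pics/s0.png

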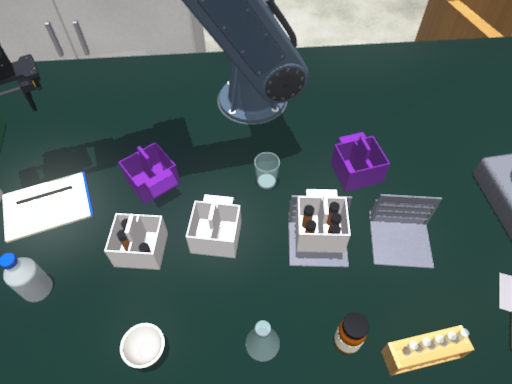

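View pics/t0.png

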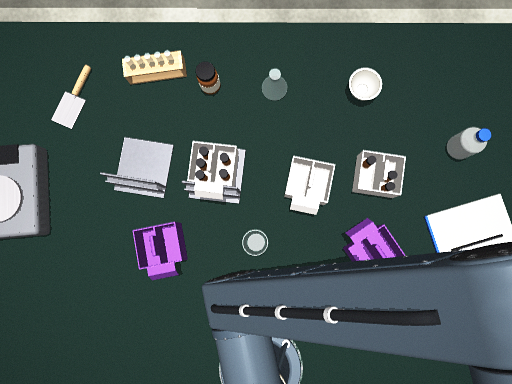

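The scene view shows the lipped bin at (215,228) and the vial caddy at (138,240). The occupied rack is at (320,228) and the empty rack at (402,230). In the top view these are at (310,185), (380,173), (215,170) and (143,168).

```bash
python3 - <<'E'
from h import *
for n,f,wins in (('top','t0',{'bin':(280,150,340,218),'rack':(100,130,180,200),'full':(180,135,248,205)}),('scene','s0',{'bin':(185,190,245,260),'rack':(365,190,442,268)})):
    z=np.load(f'pics/{f}.npz');P=pts(n,z['d']);I=z['p'].astype(int)
    for k,(a,b,c,d) in wins.items():
        Q=P[b:d,a:c].reshape(-1,3);C=I[b:d,a:c].reshape(-1,3);ok=np.isfinite(Q).all(1)&(z['d'][b:d,a:c].ravel()>0)
        Q=Q[ok];h=np.histogram(Q[:,2],np.arange(-.01,.2,.01))[0];print(n,k,h.tolist())
        bands={'bin':[(.088,.14),(.07,.088)],'rack':[(.108,.135),(.09,.108),(.003,.03)],'full':[(.1,.19)]}[k]
        for lo,hi in bands:
            s=Q[(Q[:,2]>lo)&(Q[:,2]<hi)]
            if len(s)<5: continue
            r=cv2.minAreaRect((s[:,:2]*1000).astype(np.float32))
            vt=np.linalg.svd(s[:,:2]-s[:,:2].mean(0),full_matrices=False)[2][0]
            print((lo,hi),len(s),'mean',s.mean(0).round(4),'rect',[np.round(q,1) for q in r],'dir',np.degrees(np.arctan2(vt[1],vt[0])).round(1),'ztop',np.percentile(s[:,2],95).round(4))
E
```

```text
top bin [1060, 1928, 54, 53, 44, 57, 91, 119, 302, 249, 6, 6, 9, 81, 0, 0, 0, 0, 0, 0]
(0.088, 0.14) 105 mean [ 0.4857 -0.1199  0.12  ] rect [array([ 486.5, -121. ]), array([10.1, 49.6]), np.float64(78.5)] dir 168.3 ztop 0.1276
(0.07, 0.088) 548 mean [ 0.4566 -0.1166  0.0792] rect [array([ 474.5, -118.9]), array([110.3, 126.5]), np.float64(78.8)] dir 166.8 ztop 0.0835
top rack [1435, 3470, 105, 23, 18, 20, 26, 22, 237, 60, 17, 22, 66, 58, 0, 0, 0, 0, 0, 0]
(0.108, 0.135) 130 mean [0.4813 0.3319 0.119 ] rect [array([482. , 334.3]), array([137.3,   5.4]), np.float64(81.4)] dir -98.6 ztop 0.1233
(0.09, 0.108) 33 mean [0.4787 0.326  0.1002] rect [array([479.4, 332.6]), array([136. ,   4.5]), np.float64(83.2)] dir 82.0 ztop 0.107
(0.003, 0.03) 2295 mean [0.5349 0.3265 0.0064] rect [array([534.7, 339.5]), array([192.9, 222.7]), np.float64(0.6)] dir -125.4 ztop 0.0102
top full [846, 1285, 29, 10, 10, 420, 108, 111, 208, 150, 151, 199, 552, 529, 15, 10, 18, 82, 10, 0]
(0.1, 0.19) 1415 mean [0.4999 0.1292 0.1213] rect [array([503.3, 126.2]), array([137.4, 132.7]), np.float64(84.4)] dir 178.5 
[... 203 characters left out ...]
.9]), np.float64(78.8)] dir -13.0 ztop 0.1276
(0.07, 0.088) 694 mean [ 0.4731 -0.1188  0.0791] rect [array([ 477.3, -119.2]), array([110.7, 123.9]), np.float64(78.5)] dir -13.4 ztop 0.0837
scene rack [497, 3942, 106, 140, 192, 34, 299, 43, 54, 146, 117, 153, 178, 75, 0, 0, 0, 0, 0, 0]
(0.108, 0.135) 283 mean [0.4832 0.3343 0.1163] rect [array([482.3, 334.4]), array([138.1,   6.9]), np.float64(81.6)] dir 81.4 ztop 0.1221
(0.09, 0.108) 240 mean [0.4836 0.3344 0.1   ] rect [array([483.2, 334.4]), array([139.7,   6. ]), np.float64(80.9)] dir -98.7 ztop 0.1074
(0.003, 0.03) 3098 mean [0.5314 0.3282 0.0077] rect [array([493.9, 348. ]), array([194.3, 249.5]), np.float64(77.3)] dir -45.6 ztop 0.0135
```

```bash
cat >> h.py <<'E'
def go(p,yyaw):
    s=bot.read_state();R=np.array(s['tcp_rot']);d=R.T@(np.array(p)-s['position'])*1000
    cur=np.degrees(np.arctan2(R[1,1],R[0,1]));t=-((yyaw-cur+180)%360-180)
    print('t',round(s['time_s'],2),'pos',s['position'].round(4),'yyaw',cur.round(2),'tilt',R[:2,2].round(4),'F',s['force'].round(1),'open',round(s['opening']*87,1),'J',s['joint_positions'].round(0))
    print('dxyz',d.round(1),'roll',round(np.radians(t),4))
E
python3 - <<'E'
from h import *
z=np.load('pics/s0.npz');P=pts('scene',z['d'])[190:268,365:442].reshape(-1,3)
z2=np.load('pics/t0.npz');P2=pts('top',z2['d'])[130:205,95:180].reshape(-1,3)
a=np.radians(-8.5);ex=np.array([np.cos(a),np.sin(a)]);ey=np.array([-ex[1],ex[0]])
for Q0 in(P,P2):
    q=Q0[:,:2]-[.482,.334];X=q@ex*1000;Y=q@ey*1000;Z=Q0[:,2]*1000
    for lo in range(0,130,8):
        m=(abs(Y)<90)&(Z>lo)&(Z<=lo+8)&(abs(X)<140)
        if m.sum()>4: print(lo,m.sum(),'X',np.percentile(X[m],[2,50,98]).round(1),'Y',np.percentile(Y[m],[2,98]).round(1))
    print()
go([.487,-.121,.20],-101.5)
E
```

```text
0 3040 X [-98.3  51.5 121. ] Y [-81.9  86. ]
8 709 X [-10.   57.2 117.5] Y [-67.6  66.1]
16 22 X [-15.2  -0.2   3.4] Y [-68.9  70.9]
24 203 X [-14.6 -10.    2.7] Y [-67.7  66.5]
32 116 X [-13.6  -0.    3.5] Y [-68.2  67.6]
40 21 X [-15.4  -0.5   4.1] Y [-69.   70.5]
48 175 X [-15.3 -11.1   2.5] Y [-68.2  67.7]
56 166 X [-14.3  -0.4   3.6] Y [-67.8  67.4]
64 21 X [-14.5   1.2   4. ] Y [-69.1  69.9]
72 47 X [-15.3  -5.1   2.7] Y [-69.   68.9]
80 142 X [-5.9  0.2  3.3] Y [-67.4  68. ]
88 64 X [-0.6  1.2  2.7] Y [-68.   69.3]
96 120 X [-0.8  1.7  4.1] Y [-66.9  67.7]
104 125 X [-0.9  1.9  3.5] Y [-67.3  66.4]
112 143 X [-2.8  1.6  3. ] Y [-67.1  67. ]
120 75 X [-2.4  0.6  3.3] Y [-59.9  64.1]

0 2733 X [-57.2  53.7 134.8] Y [-84.2  84.1]
8 415 X [-26.4  49.4 114.8] Y [-67.9  66.4]
16 12 X [-15.5 -15.3  -1.6] Y [-69.4  64.7]
24 19 X [-15.6 -15.1  -1.1] Y [-69.6  57.8]
32 13 X [-15.7 -15.2   1.6] Y [-69.3  52.7]
40 16 X [-15.5 -15.3   0.1] Y [-69.5  63.3]
48 24 X [-15.7 -14.4   1.1] Y [-69.1  61.9]
56 14 X [-15.5 -15.2   0.6] Y [-68.1  65.3]
64 27 X [-15.7 -14.9   0. ] Y [-68.7  62.6]
72 224 X [-15.2  -9.6  -2.2] Y [-63.5  64.3]
80 60 X [-9.5 -3.2 -1.5] Y [-68.4  65.7]
88 5 X [-2.6 -2.5 -2.2] Y [-67.7  25.6]
96 17 X [-2.7 -2.4  1.2] Y [-69.7  55.9]
104 20 X [-2.6 -2.3 -0.2] Y [-68.5  65.2]
112 63 X [-2.5 -0.6  2.6] Y [-67.4  58.1]
120 58 X [-2.5  0.   2.1] Y [-64.9  64.8]

t 0.1 pos [ 0.2506 -0.5719  0.2217] yyaw -66.35 tilt [-0.0005  0.0019] F [ 0.1 -0.4  0.5] open 86.7 J [-77.  30.  82.  -0.  68. -10.]
dxyz [ 397.4 -318.1   22.4] roll 0.6136
```

```bash
python3 -m inch '[[87,397,-318,22,0.614],[87,397,-318,22,0.614],[87,397,-318,22,0.614],[87,397,-318,22,0.614],[87,397,-318,22,0.614],[87,397,-318,22,0.614],[87,397,-318,22,0.614],[87,397,-318,22,0.614]]'; python3 -c "
from h import *
go([.487,-.121,.20],-101.5)"
```

```text
time_s: 0.9
position: [0.4356, -0.2178, 0.205]
tcp_rot: [[0.98, -0.2, -0.001], [-0.2, -0.98, 0.002], [-0.001, -0.002, -1.0]]
force: [0.3, -1.2, 1.3]
opening: 0.998
t 0.9 pos [ 0.4356 -0.2178  0.205 ] yyaw -101.56 tilt [-0.0007  0.0022] F [ 0.3 -1.2  1.3] open 86.8 J [-40.  21. 103.   0.  56.  62.]
dxyz [  31.  -105.1    5.2] roll -0.001
```

```bash
python3 -m inch '[[87,31,-105,5,0],[87,31,-105,5,0],[87,31,-105,5,0],[87,31,-105,5,0],[87,31,-105,5,0],[87,31,-105,5,0]]'; python3 - <<'E'
from h import *
cap('scene','s1')
z=np.load('pics/s1.npz');P=pts('scene',z['d']);Q=P[185:265,180:250].reshape(-1,3)
for lo,hi in((.09,.135),(.07,.088)):
    s=Q[(Q[:,2]>lo)&(Q[:,2]<hi)]
    print(len(s),cv2.minAreaRect((s[:,:2]*1000).astype(np.float32)))
go([.487,-.121,.0865],-101.5)
E
```

```text
time_s: 1.5
position: [0.4865, -0.1226, 0.2001]
tcp_rot: [[0.979, -0.202, -0.001], [-0.202, -0.979, 0.002], [-0.001, -0.002, -1.0]]
force: [0.2, -0.4, -0.0]
opening: 1.002
162 ((488.48309326171875, -121.2670669555664), (10.666988372802734, 51.52704620361328), 78.83817291259766)
696 ((477.08477783203125, -119.43246459960938), (111.41084289550781, 123.53105163574219), 78.63365936279297)
t 1.55 pos [ 0.4865 -0.1227  0.2002] yyaw -101.7 tilt [-0.0009  0.0019] F [-0.2 -0.6 -0.5] open 86.9 J [-27.  23. 101.   0.  57.  75.]
dxyz [  0.2  -1.6 113.7] roll -0.0035
```

View pics/s1.png

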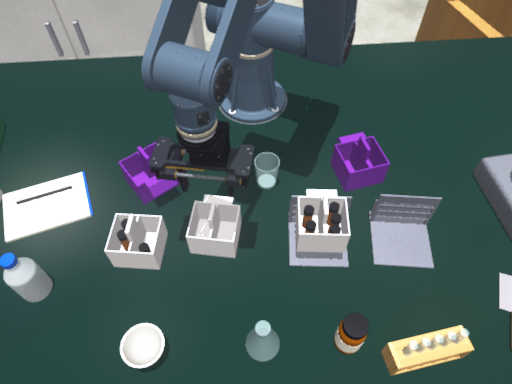

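The gripper at (205,165) is above the bin grip, and the bin is where I measured it. I'll descend and close.

```bash
python3 -m inch '[[87,1,-1.5,40,0],[87,1,-1.5,75,0],[87,1,-1.5,100,0],[87,1,-1.5,112,0],[87,1,-1.5,112,0],[87,1,-1.5,112,0]]' && python3 -m inch '[[0,0,0,0,0],[0,0,0,0,0],[0,0,0,0,0],[0,0,0,0,0],[0,0,0,0,0],[0,0,0,0,0],[0,0,0,0,0],[0,0,0,0,0]]'; python3 -c "
from h import *
go([.487,-.121,.33],-101.5)"
```

```text
time_s: 2.15
position: [0.4882, -0.1221, 0.0888]
tcp_rot: [[0.979, -0.204, 0.0], [-0.204, -0.979, 0.001], [0.0, -0.001, -1.0]]
force: [0.0, -0.8, 0.3]
opening: 1.0
time_s: 2.95
position: [0.4882, -0.1221, 0.0887]
tcp_rot: [[0.979, -0.204, 0.0], [-0.204, -0.979, 0.001], [-0.0, -0.001, -1.0]]
force: [-0.6, 0.1, 0.1]
opening: 0.356
t 2.95 pos [ 0.4882 -0.1221  0.0887] yyaw -101.76 tilt [0.0002 0.0013] F [-0.6  0.1  0.1] open 31.0 J [-27.  33. 106.   0.  41.  75.]
dxyz [  -1.4   -1.2 -241.3] roll -0.0045
```

```bash
python3 -m inch '[[0,0,0,0,0],[0,0,0,0,0],[0,0,0,0,0],[0,0,0,0,0],[0,0,0,0,0],[0,0,0,0,0]]' && python3 -m inch '[[0,0,0,-10,0],[0,0,0,-30,0],[0,0,0,-50,0],[0,0,0,-80,0],[0,0,0,-120,0],[0,0,0,-160,0],[0,0,0,-200,0],[0,0,0,-235,0]]'; python3 - <<'E'
from h import *
cap('scene','s2')
# TCP target: rail_top + R*(59,0,28) - hold, yyaw -98.5
go([.45,.1,.33],-98.5)
E
```

```text
time_s: 3.55
position: [0.4881, -0.1221, 0.0887]
tcp_rot: [[0.979, -0.204, 0.0], [-0.204, -0.979, 0.001], [-0.0, -0.001, -1.0]]
force: [-0.2, -1.1, -1.6]
opening: 0.111
time_s: 4.35
position: [0.4874, -0.122, 0.326]
tcp_rot: [[0.979, -0.204, 0.001], [-0.204, -0.979, 0.001], [0.0, -0.001, -1.0]]
force: [-0.0, -0.6, -3.9]
opening: 0.108
t 4.4 pos [ 0.4906 -0.1234  0.3319] yyaw -101.74 tilt [ 0.0111 -0.004 ] F [ 2.9 -0.8  0.8] open 9.3 J [-27.  14.  91.   0.  75.  75.]
dxyz [ -85.2 -210.5    0.5] roll -0.0565
```

View pics/s2.png

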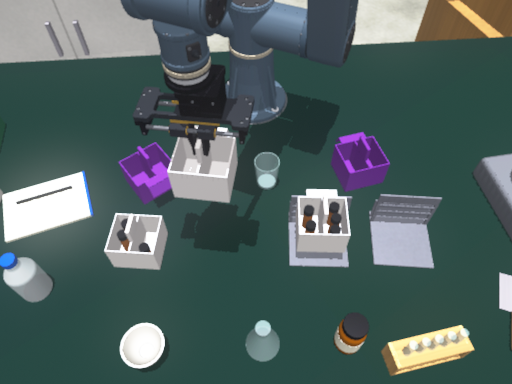

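The bin is held at (203,165), level and clear. I'll carry it across over the occupied rack.

```bash
python3 -c "
from h import *
go([.5404,.3253,.33],-98.5)"
```

```text
t 4.4 pos [ 0.4906 -0.1234  0.3319] yyaw -101.74 tilt [ 0.0111 -0.004 ] F [ 2.9 -0.8  0.8] open 9.3 J [-27.  14.  91.   0.  75.  75.]
dxyz [ -42.5 -449.5    0.6] roll -0.0565
```

```bash
python3 -c "
from h import *
for i in range(4): vision.capture('top')
go([.5404,.3253,.33],-98.5)"
```

```text
t 4.6 pos [ 0.4867 -0.1217  0.3225] yyaw -101.76 tilt [-0.0029  0.0028] F [-0.7  0.5 -3.7] open 10.1 J [-27.  14.  92.   0.  74.  75.]
dxyz [ -38.5 -448.6   -6.4] roll -0.0568
```

```bash
python3 -m inch '[[0,-2,-20,-6,0],[0,-5,-60,-6,-0.02],[0,-9,-105,-6,-0.057],[0,-13,-150,-6,-0.057],[0,-17,-195,-6,-0.057],[0,-21,-240,-6,-0.057],[0,-25,-285,-6,-0.057],[0,-28,-320,-6,-0.057]]' && python3 -c "
from h import *
for i in range(3): vision.capture('top')
go([.5404,.3253,.30],-98.5)"
```

```text
time_s: 5.4
position: [0.5226, 0.1997, 0.3263]
tcp_rot: [[0.989, -0.146, -0.009], [-0.146, -0.989, 0.003], [-0.009, -0.001, -1.0]]
force: [1.4, 0.3, -3.4]
opening: 0.108
t 5.55 pos [0.5227 0.1991 0.3262] yyaw -98.26 tilt [-0.0091  0.0017] F [ 0.1 -1.2 -3.1] open 9.4 J [  9.  19.  83.   0.  78. 108.]
dxyz [  -0.4 -127.5   26.3] roll 0.0042
```

```bash
python3 -m inch '[[0,0,-30,10,0.004],[0,0,-70,20,0.004],[0,0,-105,26,0.004],[0,0,-127,26,0.004],[0,0,-127.5,46,0.004],[0,0,-127.5,66,0.004],[0,0,-127.5,66,0.004],[0,0,-127.5,66,0.004]]' && python3 - <<'E'
from h import *
for i in range(3): vision.capture('top')
a,d=cap('scene','s3');cap('top','t3')
cv2.imwrite('pics/c3.png',cv2.resize(a[100:300,280:480,::-1],(800,800))[:600])
go([.5404,.3253,.1318],-98.5)
z=np.load('pics/s3.npz');P=pts('scene',d)[100:280,330:480].reshape(-1,3);t=bot.read_state()['position']
s=P[(P[:,2]>t[2]-.02)&(P[:,2]<t[2]-.004)&(np.hypot(*(P[:,:2]-t[:2]).T)<.1)];print(len(s),cv2.minAreaRect((s[:,:2]*1000).astype(np.float32)))
P=pts('top',np.load('pics/t3.npz')['d'])[90:230,60:260].reshape(-1,3)
s=P[(P[:,2]>t[2]-.02)&(P[:,2]<t[2]-.004)&(np.hypot(*(P[:,:2]-t[:2]).T)<.1)];print(len(s),cv2.minAreaRect((s[:,:2]*1000).astype(np.float32)))
E
```

```text
time_s: 6.35
position: [0.5399, 0.324, 0.2589]
tcp_rot: [[0.989, -0.149, -0.012], [-0.149, -0.989, 0.0], [-0.012, 0.002, -1.0]]
force: [-0.2, -0.5, -3.4]
opening: 0.111
t 6.6 pos [0.5411 0.3252 0.2614] yyaw -98.52 tilt [-0.0071  0.0025] F [ 0.7 -0.2 -3.5] open 9.8 J [ 21.  29.  78.   0.  73. 119.]
dxyz [  0.3   0.2 129.6] roll -0.0004
757 ((530.2488403320312, 326.861572265625), (110.68035888671875, 124.37981414794922), 81.52360534667969)
406 ((515.3604125976562, 305.58856201171875), (72.97908020019531, 120.82987976074219), 68.79508209228516)
```

View pics/s3.png

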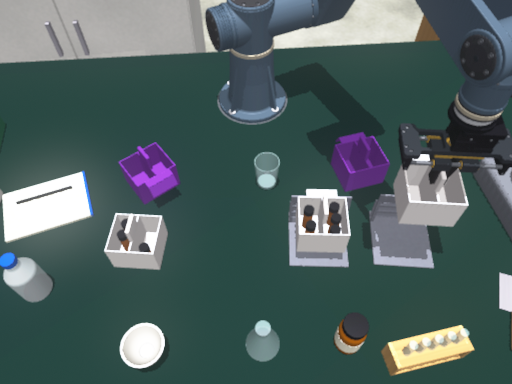

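The bin is above the foot plate at (430,195), its yaw matches the rail and its offset agrees. I'll lower it.

```bash
python3 -m inch '[[0,0,0,25,0],[0,0,0,50,0],[0,0,0,75,0],[0,0,0,90,0],[0,0,0,100,0],[0,0,0,106,0],[0,0,0,106,0]]' && python3 - <<'E'
from h import *
for i in range(3): vision.capture('top')
a,d=cap('scene','s4')
cv2.imwrite('pics/c4.png',cv2.resize(a[130:290,330:500,::-1],None,fx=3.5,fy=3.5))
go([.5404,.3253,.1318],-98.5)
E
```

```text
time_s: 7.3
position: [0.5404, 0.3254, 0.1553]
tcp_rot: [[0.989, -0.148, -0.007], [-0.148, -0.989, 0.002], [-0.008, -0.001, -1.0]]
force: [0.0, 0.2, -3.8]
opening: 0.112
t 7.5 pos [0.5411 0.3258 0.1566] yyaw -98.52 tilt [-0.005   0.0033] F [ 0.7  0.6 -3.4] open 9.7 J [ 21.  35.  84.   0.  61. 119.]
dxyz [-0.5  0.6 24.8] roll -0.0003
```

View pics/c4.png

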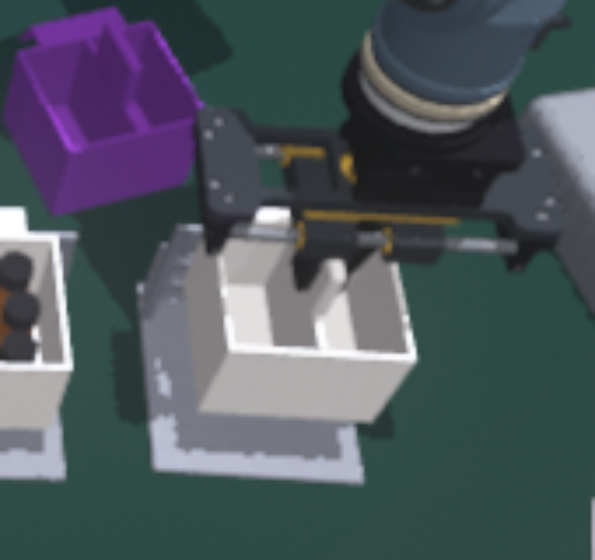

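The bin at (305,320) in the crop is square over the rack, with the tooth at about rail height and no contact force. I'll keep lowering slowly.

```bash
python3 -m inch '[[0,0,0.5,5,0],[0,0,0.5,10,0],[0,0,0.5,15,0],[0,0,0.5,20,0],[0,0,0.5,24,0],[0,0,0.5,25,0],[0,0,0.5,26,0],[0,0,0.5,26,0]]' && python3 - <<'E'
from h import *
for i in range(2): vision.capture('top')
go([.5404,.3253,.1318],-98.5)
a,d=cap('scene','s5')
P=pts('scene',d)[130:290,330:500].reshape(-1,3);t=bot.read_state()['position']
s=P[(P[:,2]>t[2]-.018)&(P[:,2]<t[2]-.003)&(np.hypot(*(P[:,:2]-t[:2]).T)<.1)];print(len(s),cv2.minAreaRect((s[:,:2]*1000).astype(np.float32)))
E
```

```text
time_s: 8.3
position: [0.5406, 0.3252, 0.1311]
tcp_rot: [[0.989, -0.148, -0.006], [-0.148, -0.989, 0.003], [-0.006, -0.002, -1.0]]
force: [-1.9, -0.6, 0.3]
opening: 0.11
t 8.4 pos [0.5406 0.3253 0.131 ] yyaw -98.51 tilt [-0.0053  0.0031] F [-1.  -1.2  0.6] open 10.0 J [ 21.  37.  86.   0.  58. 119.]
dxyz [-0.2 -0.  -0.8] roll -0.0002
438 ((531.6885986328125, 323.1714782714844), (117.34833526611328, 129.88848876953125), 89.08490753173828)
```

The weight is now on the rail: Fz went from -3.5 to about 0.5 N at the predicted height. I'll release.

```bash
python3 -m inch '[[20,0,0,0,0],[30,0,0,0,0],[40,0,0,0,0],[50,0,0,0,0],[50,0,0,0,0],[50,0,0,0,0],[50,0,0,0,0],[50,0,0,0,0]]' && python3 - <<'E'
from h import *
a,d=cap('scene','s6')
go([.5404,.3253,.30],-98.5)
cv2.imwrite('pics/c6.png',cv2.resize(a[130:290,330:500,::-1],None,fx=3.5,fy=3.5))
E
```

```text
time_s: 9.25
position: [0.5406, 0.3253, 0.131]
tcp_rot: [[0.989, -0.148, -0.005], [-0.148, -0.989, 0.003], [-0.006, -0.002, -1.0]]
force: [0.4, 0.4, 0.3]
opening: 0.569
t 9.3 pos [0.5407 0.3252 0.131 ] yyaw -98.51 tilt [-0.0053  0.0031] F [ 0.3 -0.5 -0.3] open 49.5 J [ 21.  37.  86.   0.  58. 119.]
dxyz [  -1.2   -0.4 -169. ] roll -0.0002
```

View pics/c6.png

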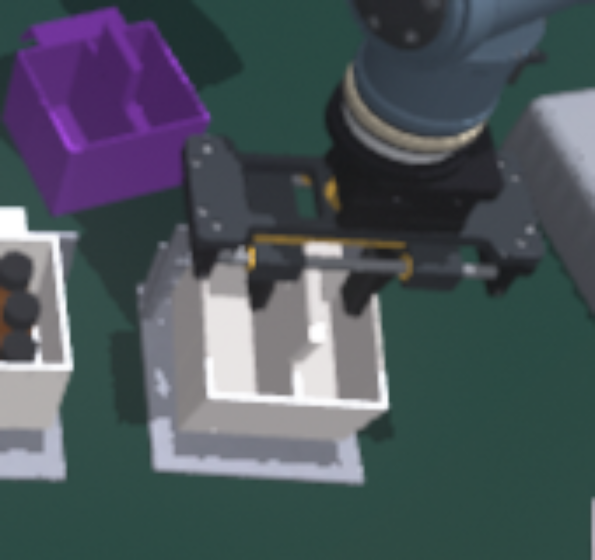

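The bin is hanging on the rail at (290,350), nodded down slightly, with the fingers clear of the grip. I'll retract and check.

```bash
python3 -m inch '[[50,0,0,-15,0],[50,0,0,-40,0],[50,0,0,-75,0],[50,0,0,-120,0],[50,0,0,-165,0],[50,0,60,-200,0],[50,0,110,-200,0],[50,0,160,-200,0]]' && python3 -m inch '[[50,-30,50,0,0],[50,-60,100,0,0],[50,-60,150,0,0],[50,-60,200,0,0],[50,-60,200,0,0],[50,-60,200,0,0],[50,-60,200,0,0]]' && python3 - <<'E'
from h import *
a,d=cap('scene','s7');b,e=cap('top','t7')
cv2.imwrite('pics/c7.png',np.hstack([cv2.resize(a[170:290,270:450,::-1],None,fx=2.2,fy=2.2),cv2.resize(b[120:240,90:270,::-1],None,fx=2.2,fy=2.2)]))
a_=np.radians(-8.5);ex=np.array([np.cos(a_),np.sin(a_)]);ey=np.array([-ex[1],ex[0]])
for n,dd in(('scene',d),('top',e)):
    Q=pts(n,dd).reshape(-1,3);q=Q[:,:2]-[.482,.334];X=q@ex*1000;Y=q@ey*1000;Z=Q[:,2]*1000
    for x0,x1,z0,z1 in((-30,8,118,160),(20,110,138,175),(90,125,90,130)):
        m=(X>x0)&(X<x1)&(Z>z0)&(Z<z1)&(abs(Y)<75)
        if m.sum()>5: print(n,(x0,x1,z0,z1),m.sum(),'X',np.percentile(X[m],[2,50,98]).round(1),'Y',np.percentile(Y[m],[2,50,98]).round(1),'Z',np.percentile(Z[m],[2,98]).round(1),cv2.minAreaRect(np.c_[X[m],Y[m]].astype(np.float32)))
go([.5,0,.3],-98.5)
E
```

```text
time_s: 10.1
position: [0.521, 0.1827, 0.332]
tcp_rot: [[0.989, -0.146, -0.001], [-0.146, -0.989, 0.003], [-0.001, -0.003, -1.0]]
force: [0.4, 0.6, 0.6]
opening: 0.576
time_s: 10.8
position: [0.4324, -0.0062, 0.3315]
tcp_rot: [[0.989, -0.147, -0.0], [-0.147, -0.989, 0.004], [-0.001, -0.004, -1.0]]
force: [0.4, 0.6, 0.1]
opening: 0.573
scene (-30, 8, 118, 160) 213 X [-4.5  1.9  7.6] Y [-62.7  -2.1  63.1] Z [118.5 126.8] ((1.1710610389709473, 1.431610107421875), (13.378091812133789, 138.02552795410156), 0.05559801310300827)
scene (20, 110, 138, 175) 152 X [51.6 75.3 98.2] Y [-5.5 -2.5  3.9] Z [139.6 158.6] ((73.99530029296875, -0.3977036476135254), (10.859213829040527, 49.08328628540039), 89.5083236694336)
scene (90, 125, 90, 130) 244 X [ 90.7 111.1 114.6] Y [-55.   -0.8  54.3] Z [ 90.4 125.2] ((102.86988067626953, 0.0886993408203125), (25.046205520629883, 110.57482147216797), 0.361300528049469)
top (-30, 8, 118, 160) 218 X [-8.9 -0.2  7.4] Y [-59.8  -0.8  55.4] Z [118.2 127.2] ((-1.3510246276855469, 0.48296356201171875), (132.5987091064453, 18.175413131713867), 89.97384643554688)
top (20, 110, 138, 175) 121 X [48.2 71.  97.1] Y [-5.7 -2.5  4. ] Z [138.8 158.2] ((73.24498748779297, -0.6362485885620117), (51.53630828857422, 10.472243309020996), 0.548011064529419)
top (90, 125, 90, 130) 167 X [ 91.1 110.6 114.9] Y [-55.2  -0.9  54.1] Z [ 90.2 107.4] ((103.31098937988281, 0.020092010498046875), (25.003952026367188, 111.3111343383789), 0.48871833086013794)
t 10.9 pos [ 0.4325 -0.0054  0.3314] yyaw -98.33 tilt [-0.0008  0.0039] F [-0.2  0.   0.9] open 50.0 J [-16.   7.  99.   0.  74.  83.]
dxyz [ 66.  -15.   31.4] roll 0.003
```

View pics/c7.png

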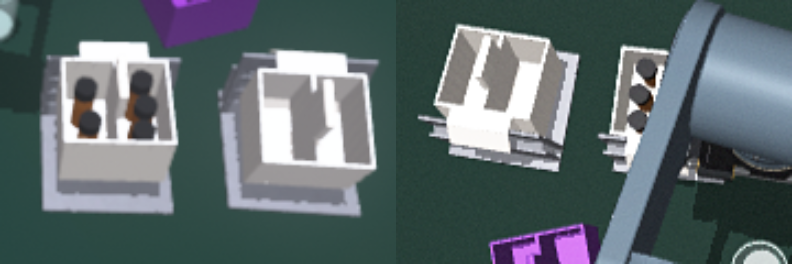

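```bash
python3 - <<'E'
from h import *
b,e=cap('scene','s8');p=pts('scene',e).reshape(-1,3)
for c in ([.542,.325],):
    s=p[(np.hypot(*(p[:,:2]-c).T)<.08)&(p[:,2]>.138)&(p[:,2]<.175)];print(s.mean(0),len(s))
o=np.load('pics/s0.npz')['d'];w=(slice(205,275),slice(105,168))
print('caddy depth diff',np.median(abs(o[w]-e[w])), np.percentile(abs(o[w]-e[w]),90))
print(bot.hand_in())
E
```

```text
[0.55598943 0.32126298 0.15009771] 150
caddy depth diff 0.0018427968 0.004425728
the job is handed in; nothing more can be done
None
```

The lipped bin is hanging on the rail of the empty rack, and the job is handed in. I lifted it by its grip, carried it over the occupied rack, lowered it until the rail took its weight (wrist force back to about 0 N), released it and moved the arm clear.

- **Placement:** in both cameras the bin is within about 1 mm of centred along the rail and square to it within about 0.5°. It is over the foot plate and nodding down a little.
- **Lip position:** I judged it from the lip lying over the rail line in the images. I did not measure the lip point on its own.
- **Caddy:** the carrier without a lip did not move; its depth image matches the start within camera noise.
- **Limits:** the clock was at about 11 s of the 43 s allowed. Wrist force readings stayed within a few newtons.

No check failed. Two fits run while the gripper partly hid the bin gave poor angles. The clear views before and after agreed with each other, so I relied on those.

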